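# Lock the swing clamp over the bar with its T-key

## Robot

A 6-joint arm with a two-finger parallel gripper is mounted at the origin on the work surface; the furniture and walls round the work are solid. World frame = base frame: x ahead of the robot, y to its left, z up, the work surface at z = 0. Lengths are in m, angles in degrees, forces in N, time in s.
With the tool pointing down it reaches from about 0.375 to 0.975 m from the base axis. Payload 3.8 kg.
Tool frame: the origin (TCP) lies at the very end of the fingers, on their centre line; the grasp point (between the pads) lies 19 mm behind it; z points along the fingers, y is the line along which they close (so a half turn about z gives the same grasp; the last joint's range is limited). The gripper opens to 85 mm and grips with 20 to 120 N. Pads are 22 mm wide; open, the fingers measure 114 mm over their backs; the gripper's body (76 mm by 85 mm) begins 54 mm behind the grasp point. The pads swing forward as they close: fully open they stand 13 mm farther back than shut.
Start: joints at [66.354, 15.12, 91.902, -0, 72.978, -2.114], TCP at [0.248, 0.628, 0.205] pointing down, gripper open.
Joint ranges: [-150.88, 150.88], [-54.13, 125.18], [17.81, 147.31], [-75.09, 255.09], [0, 152.58], [-146.25, 146.25]. Speed limits (degrees/s): [147.25, 147.25, 180, 180, 180, 180].

## Interface

Orientations are given as a 3x3 rotation matrix whose columns are the frame's x, y, z axes.
In Python, from rig import robot gives the robot as it stands.
- The arm moves only by the tool send_rows, never from a script. Its argument "deltas" is a list of rows, each an object of numbers: "wx", "wy", "wz": the turn, a rotation vector about the tool's x, y, z in rad; "dx", "dy", "dz": the shift along the tool's x, y, z in mm; "jaw": the opening, from -1 (shut) to 1 (fully open). In form: [{"wx": .., "wy": .., "wz": .., "dx": .., "dy": .., "dz": .., "jaw": ..}, ...]. A call has 1 to 5 rows; each row shifts and turns the commanded pose from where the row before left it, along the tool's axes as they then stand; what a row does not reach is not made up. A row lasts 1/8 s, in which the tool goes at most 62.5 mm and 10.7 degrees, less where a joint would pass 70% of its speed; a pose out of reach is approached as far as the arm can. A call is refused whole if a number of a shift passes 62.5 or a number of a turn 0.188, either way. A call with a gripper value outside its range is refused whole. The fingers move at their own pace and stop on an object; "grip_force" is the grip in N (left out, the last holds). Time passes only in rows, so rows that do not move let the fingers close. It gives the time, the measured TCP pose, the force, the opening and the grip force at its end, in the units of the state.
- robot.sense(): the state, without advancing time (a new reading comes with each control period).
- robot.snapshot(name): name is "side" or "top" or "wrist"; returns a dict with "pixels" (384x512x3 uint8, red, green, blue), "z_map" (384x512 float32, m along the optical axis (not along the pixel's ray), 0 where there is no reading), "mtx" (3x3 intrinsics, pixels), "k1" (the pictures are not rectified: a ray, as slopes to the right and down, at radius r is drawn at 1 + k1 r^2 times it, then the intrinsics apply), "R" (3x3) and "t" (3): a world point X has camera coordinates R X + t; the wrist camera has in their place "tool_from_camera" (4x4, takes a point from camera to tool coordinates, whose origin is the TCP and whose axes are the flange's). Camera axes: x right, y down, z forward; pixel columns grow to the right and rows downward; lengths in m; the calibration is good to about 2 mm. A picture is of the moment at which its call begins: read the wrist's pose just before it.
- robot.job_done(): hands the job in; it is judged then, once.
The state is a dict: "clock": time; "joint_pos": joint angles; "joint_vel": joint speeds; "tau": joint torques, N m; "tcp_pos": TCP position; "tool_rot": TCP orientation; "contact_force": force on the tool from outside, world axes, zero at the start; "moment": the same for the moment, N m; "gripper_width": finger opening in m; "grasp_force": force on a finger pad.
Only numpy, scipy, OpenCV 4.12 (cv2) and the standard library are available. Lean on these libraries where they do the work, as an engineer would, in place of code of your own. Each camera call takes 0.05 s, during which the arm holds its last target. There are 200 camera calls.

## Task

Lock the round bar into its fixture: lift the slim square T-key out of the key rest, push it fully home in the square socket of the clamp, and only then turn it clockwise (seen from above) to the stop so that the clamp arm swings over the bar. Turn the clamp with the key alone, never pushing the clamp or its fixture with the gripper itself, and leave the key standing fully home in the socket. Do not disturb the bar, the stout key, the tape measure, the wrench or the oil bottle.

Things in the scene. Friction and masses are not known exactly. Their poses are not given: they have to be found in the camera images.
- slim_key_handle (a point): Centre of the handle of the slim steel T-key, the one to use, upright in the rest (0.2 kg). Handle bar 90 (along its x) x 14 (y) x 20 mm (z), flat sides. Below hangs a 16 mm square shank, flats along x and y, through a collar (52 mm diameter, 6 mm thick). The point is 56 mm above the collar's underside, 86 mm above the shank's foot: 30 mm of shank go into the socket; the lowest 7 mm are a round cone (10 mm at the foot).
- stout_key_handle (a point): Centre of the handle of the other T-key, to be left in its place: same heights and collar, but a 26 mm square shank and a 120 mm handle bar (14 mm wide, 20 mm high); it does not fit the clamp.
- key_rest: Fixed aluminium block 170 x 62 x 38 mm holding both keys by their collars; origin at the centre of its underside, x along its length. Two square wells 32 mm wide, 34 mm deep, at x = -50 and +50 mm; either key can stand in either well. A key is free once lifted 35 mm straight up.
- fixture: Fixed steel clamping fixture: base plate 150 x 120 x 12 mm, bolted down. Origin under the plate on the vertical axis of the clamp; the plate reaches from x = -45 to +105 mm; the bar lies along y at x = 78 mm in two V rests.
- clamp_socket (a point): Centre of the mouth of the square socket in the clamp's turning head (42 mm square, top 90 mm above the table). Socket 18.6 mm square, 32 mm deep, 3 mm chamfer: 1.3 mm play a side round the slim key, about 0.17 rad of free turn. Flats along this point's x and y, x along the clamp arm; it turns with the clamp. The key enters in any quarter-turn position; home, its collar rests on the head.
- clamp (a joint): Turn of the clamp head and arm about the vertical axis, rad: 0 is fully open, growing clockwise seen from above, 1.2 is the stop, where the arm points along the fixture's x, over the bar. Friction about 0.1 N m; it stays where it is left. The arm is 24 mm wide, 12 mm thick, reaches 95 mm from the axis, its underside 44 mm above the table, and clears the bar by 1 to 2 mm.
- bar_centre (a point): Centre of the loose steel round bar, 25 mm diameter, 111 mm long, lying in the fixture's V rests; its z is the bar's own axis.
- tape_centre (a point): Centre of a tape measure, 72 x 86 x 36 mm, bystander.
- wrench_centre (a point): Centre of a combination wrench, 35 x 204 x 8 mm, lying flat, bystander.
- oil_centre (a point): Centre of an oil bottle, 56 mm diameter, 166 mm high, standing, bystander.
Not all that is in view belongs to the job. What is shaped like the part that bears slim_key_handle but orange is not meant.

How it is judged:
By the outcome, as a careful person would: the job done as asked, in the order asked, and still so for the second after the job is handed in, with the robot touching nothing.
It also fails if it takes over 40 s, if anything falls off the work surface, if the arm or the gripper's body presses on something with over 40 N, if the wrist force passes 120 N, or if a joint passes its speed limit or range.

## Working session

There is one attempt and no reset: what is moved stays moved. The work goes in short steps, Python scripts to look and compute and a tool call to move; the robot and the scene stay as the last step left them, time stands still between calls to the robot, and variables do not carry over. Pictures are saved under pics/ and viewed, at most 11 in all, crops included, and the job is handed in when it is done.

Besides the shell and the picture viewer there is one more tool, called after "Call:" by a JSON object that holds its "name" and its "arguments". send_rows: Moves the arm, as the interface text tells. Its arguments: {"type":"object","properties":{"deltas":{"type":"array"},"grip_force":{"type":"number"}},"required":["deltas"]}

```bash
ls; mkdir -p pics; cat > h.py <<'E'
import numpy as np, cv2
from rig import robot
def snap(n):
    s=robot.sense(); d=robot.snapshot(n)
    if 'tool_from_camera' in d:
        T=np.array(d['tool_from_camera']); Rt=np.array(s['tool_rot']).reshape(3,3); p=np.array(s['tcp_pos'])
        Rwc=Rt@T[:3,:3]; c=Rt@T[:3,3]+p
        d['R']=Rwc.T; d['t']=-Rwc.T@c
    d['R']=np.array(d['R']);d['t']=np.array(d['t']);d['mtx']=np.array(d['mtx'])
    return d
def slopes(d,uv):
    uv=np.atleast_2d(np.array(uv,float)); K=d['mtx']
    q=np.c_[(uv[:,0]-K[0,2])/K[0,0],(uv[:,1]-K[1,2])/K[1,1]]; x=q.copy()
    for _ in range(20): x=q/(1+d['k1']*(x**2).sum(1,keepdims=True))
    return x
def plane(d,uv,z):
    x=slopes(d,uv); r=np.c_[x,np.ones(len(x))]@d['R']; c=-d['R'].T@d['t']
    return c+r*((z-c[2])/r[:,2])[:,None]
def cloud(d):
    v,u=np.mgrid[0:384,0:512]; x=slopes(d,np.c_[u.ravel(),v.ravel()]); z=d['z_map'].ravel()
    P=(np.c_[x,np.ones(len(x))]*z[:,None]-d['t'])@d['R']; P[z==0]=np.nan
    return P.reshape(384,512,3)
def proj(d,X):
    c=np.atleast_2d(X)@d['R'].T+d['t']; x=c[:,:2]/c[:,2:]; x=x*(1+d['k1']*(x**2).sum(1,keepdims=True))
    return x@d['mtx'][:2,:2].T+d['mtx'][:2,2]
def save(d,n,box=None,s=1):
    im=d['pixels'][:,:,::-1]
    if box: im=im[box[1]:box[3],box[0]:box[2]]
    cv2.imwrite('pics/'+n,cv2.resize(im,None,fx=s,fy=s,interpolation=cv2.INTER_CUBIC))
E
python3 - <<'E'
from h import *
a=snap('top');b=snap('side')
save(a,'top.png',s=1.5);save(b,'side.png',s=1.5)
for d in(a,b): print(-d['R'].T@d['t'],d['R'][2],d['k1'])
print(robot.sense())
E
```

```text
pics
[ 0.44114609 -0.06854957  1.27657226] [ 0.04776604  0.00608113 -0.99884004] -0.07397141259306086
[ 1.02416852 -0.58473191  1.06369208] [-0.41703422  0.42153015 -0.80522965] 0.012185091406773799
{'clock': 0.1, 'joint_pos': array([ 6.63548287e+01,  1.51657849e+01,  9.19766819e+01,  7.63370904e-04,
        7.29769984e+01, -2.11403304e+00]), 'joint_vel': array([ 0.00804842, -0.01951551, -0.18107722,  0.04946507,  0.01537385,
       -0.04535119]), 'tau': array([-2.47274738e-04, -5.16712832e+01, -3.68585694e+01, -1.07386627e-04,
        6.27860558e-03, -3.60350998e-05]), 'tcp_pos': array([0.24742778, 0.62722054, 0.20364484]), 'tool_rot': array([[-9.30216775e-01,  3.67009580e-01, -8.47927983e-04],
       [ 3.67010549e-01,  9.30214829e-01, -1.90490323e-03],
       [ 8.96374512e-05, -2.08317145e-03, -9.99997826e-01]]), 'contact_force': array([-0.18633268,  0.5026269 ,  0.51922922]), 'moment': array([-0.00054684, -0.04434325, -0.06333749]), 'grasp_force': 0.0, 'gripper_width': 0.08518538391105993}
```

View pics/top.png

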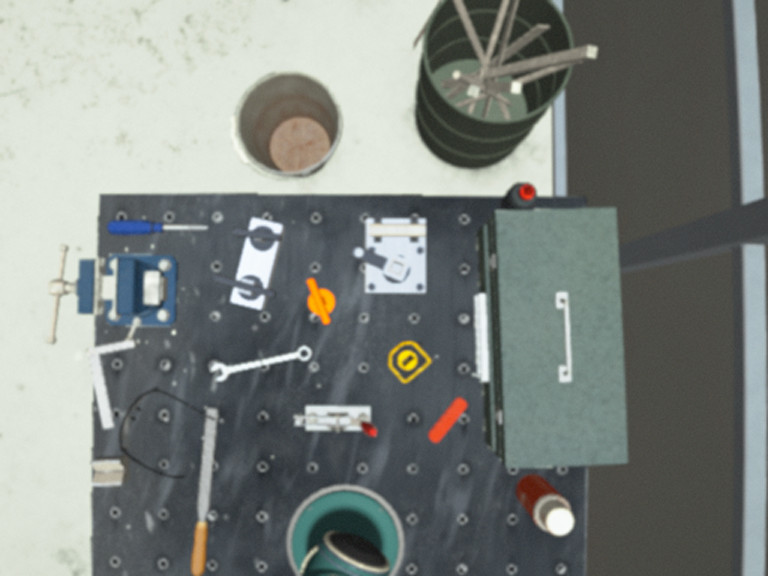

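View pics/side.png

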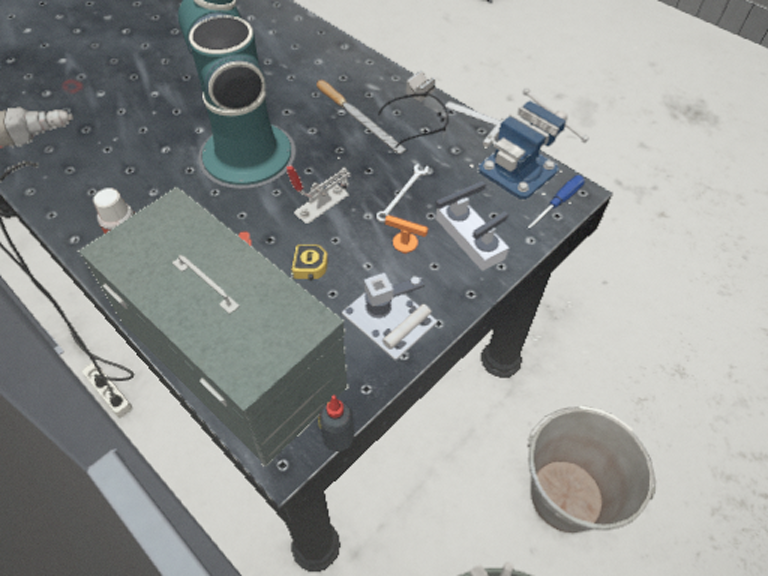

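The top view shows the white key rest at about (257,263) with dark keys at (263,237) and (248,288). The clamp fixture is at (395,255), the orange decoy T-key at (320,300), and the toolbox is on the right, starting near x=490. Next I take a crop and measure.

```bash
python3 - <<'E'
from h import *
a=snap('top');b=snap('side')
c1=b['pixels'][110:190,280:350]; c2=a['pixels'][135:215,145:215]
c1=cv2.resize(c1,(525,600)); c2=cv2.resize(c2,(525,600))
im=cv2.resize(np.hstack([c2,c1]),(800,457)); cv2.imwrite('pics/crop.png',im[:,:,::-1])
P=cloud(a)
for (u,v) in [(175,158),(165,192),(172,175),(170,165),(264,178),(273,172),(250,169),(264,153),(280,190),(213,200),(340,200),(330,250),(195,235)]: print(u,v,P[v,u].round(3))
# handle points by height, near rest
for d,n in((a,'top'),(b,'side')):
    P=cloud(d)
    for lo,hi in((.085,.12),(.03,.042)):
        m=((P[...,2]>lo)&(P[...,2]<hi)).astype(np.uint8)
        k,l,s,c=cv2.connectedComponentsWithStats(m)
        for i in range(1,k):
            if 25<s[i,4]<4000: 
                q=P[l==i]; r=cv2.minAreaRect(q[:,:2].astype(np.float32)*1000); print(n,lo,c[i].round(),s[i,4],q[:,2].mean().round(3),np.round(r[0]),np.round(r[1]),round(r[2],1))
P=cloud(a); print('max z toolbox',np.nanmax(P[140:310,335:415,2]))
E
```

```text
175 158 [0.595 0.155 0.101]
165 192 [0.499 0.181 0.102]
172 175 [0.552 0.174 0.044]
170 165 [0.581 0.18  0.043]
264 178 [ 0.545 -0.095  0.053]
273 172 [ 0.567 -0.122  0.011]
250 169 [ 0.571 -0.054  0.047]
264 153 [ 0.619 -0.094  0.045]
280 190 [ 0.512 -0.143  0.02 ]
213 200 [0.479 0.048 0.093]
340 200 [ 0.477 -0.278  0.232]
330 250 [ 0.349 -0.266  0.166]
195 235 [ 0.376  0.11  -0.006]
top 0.085 [457.  73.] 848 0.103 [ 855. -647.] [  8. 443.] 89.9
top 0.085 [347. 131.] 219 0.102 [ 680. -328.] [53. 51.] 11.6
top 0.085 [323. 223.] 544 0.107 [ 415. -255.] [411.  18.] 1.6
top 0.085 [171. 156.] 177 0.102 [601. 167.] [89. 14.] 83.0
top 0.085 [459. 267.] 1402 0.103 [ 293. -644.] [650.  60.] 5.3
top 0.085 [264. 178.] 170 0.09 [543. -95.] [42. 42.] 67.0
top 0.085 [100. 191.] 418 0.111 [500. 361.] [94. 39.] 1.3
top 0.085 [162. 190.] 240 0.102 [504. 189.] [120.  25.] 72.4
top 0.085 [ 71. 191.] 120 0.09 [499. 452.] [23. 43.] 89.8
top 0.085 [212. 200.] 166 0.095 [478.  50.] [89. 14.] 22.4
top 0.085 [ 39. 202.] 263 0.092 [454. 537.] [117.  64.] 3.1
top 0.085 [356. 328.] 92 0.103 [ 123. -352.] [26. 
[... 2194 characters left out ...]
] 4.8
side 0.03 [22. 87.] 147 0.036 [-385. -326.] [172.  27.] 71.2
side 0.03 [286.  88.] 44 0.037 [289. 337.] [100.  15.] 70.0
side 0.03 [165. 105.] 112 0.036 [ 38. -24.] [141.  60.] 57.2
side 0.03 [ 17. 110.] 39 0.035 [-294. -402.] [52. 14.] 44.0
side 0.03 [345. 114.] 86 0.035 [520. 385.] [99. 54.] 46.2
side 0.03 [314. 155.] 448 0.038 [554. 176.] [ 66. 171.] 75.8
side 0.03 [269. 162.] 134 0.036 [481.  47.] [47. 46.] 43.6
side 0.03 [205. 172.] 356 0.035 [ 369. -119.] [66. 73.] 40.5
side 0.03 [271. 217.] 245 0.038 [619. -97.] [ 33. 113.] 2.5
side 0.03 [201. 281.] 135 0.036 [ 629. -358.] [  6. 199.] 1.3
side 0.03 [121. 346.] 26 0.036 [ 617. -603.] [ 3. 28.] 7.7
max z toolbox 0.2682423026250035
```

View pics/crop.png

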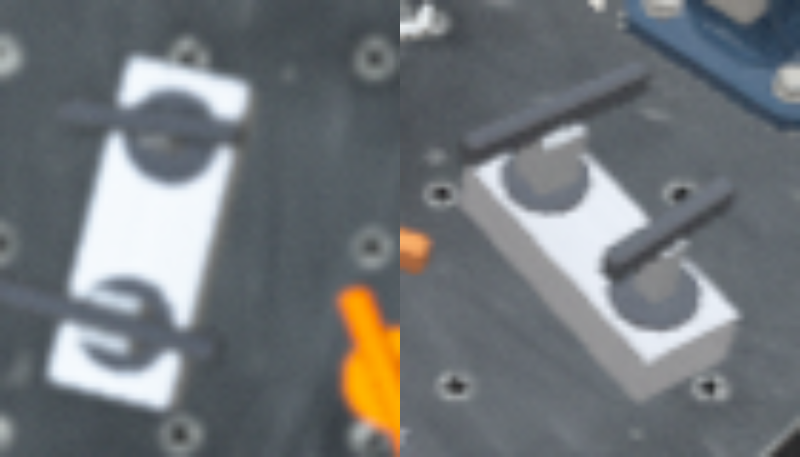

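The candidates in the top view are the far grey key (171,156), 90 mm long; the near grey key (162,190), 120 mm long (the stout one); and the orange key (212,200), the decoy. The crop confirms that the far key has the shorter handle and thinner shank, so I choose that one. Its centre is about (0.601, 0.166) with the handle at 83°. The socket is about (0.5435, -0.0955) with its flats at about 68°.

Call:
{"name": "send_rows", "arguments": {"deltas": [{"dx": -50,"dy": -30,"dz": -9,"jaw": 1},{"dx": -50,"dy": -30,"dz": -9,"jaw": 1},{"dx": -50,"dy": -30,"dz": -9,"jaw": 1},{"dx": -50,"dy": -30,"dz": -9,"jaw": 1},{"dx": -50,"dy": -30,"dz": -9,"jaw": 1}]}}

```text
validation failed for argument at $.de...
```

Call:
{"name": "send_rows", "arguments": {"deltas": [{"dx": -50,"dy": -30,"jaw": 1},{"dx": -50,"dy": -30,"jaw": 1},{"dx": -50,"dy": -30,"jaw": 1},{"dx": -50,"dy": -30,"jaw": 1},{"dx": -50,"dy": -30,"jaw": 1}]}}

```text
validation failed for argument at $.de...
```

Call:
{"name": "send_rows", "arguments": {"deltas": [{"wz": 0.186,"jaw": 1},{"wz": 0.186,"jaw": 1},{"wz": 0.186,"jaw": 1},{"wz": 0.186,"jaw": 1},{"wz": 0.186,"jaw": 1}]}}

```text
validation failed for argument at $.de...
```

Call:
{"name": "send_rows", "arguments": {"deltas": [{"wz": 0.186,"jaw": 1},{"wz": 0.186,"jaw": 1},{"jaw": 1},{"jaw": 1}]}}

```text
validation failed for argument at $.de...
```

```bash
cat >> h.py <<'E'
def blobs(d,lo,hi,mn=60,near=None,rad=.09):
    P=cloud(d); m=((P[...,2]>lo)&(P[...,2]<hi))
    if near is not None: m&=np.hypot(P[...,0]-near[0],P[...,1]-near[1])<rad
    k,l,s,c=cv2.connectedComponentsWithStats(m.astype(np.uint8))
    for i in range(1,k):
        if s[i,4]>mn:
            q=P[l==i]; r=cv2.minAreaRect(q[:,:2].astype(np.float32)*1000)
            print(c[i].round(),s[i,4],'z',np.median(q[:,2]).round(4),np.round(r[0],1),np.round(r[1],1),round(r[2],1),'mean',(q[:,:2].mean(0)*1000).round(1))
def st():
    s=robot.sense(); R=s['tool_rot']; print('t',s['clock'].__round__(2) if isinstance(s['clock'],float) else s['clock'],'tcp',np.round(s['tcp_pos']*1000,1),'az',np.degrees(np.arctan2(R[1,1],R[0,1])).round(2),'z',R[:,2].round(4),'F',s['contact_force'].round(1),'M',s['moment'].round(2),'w',round(s['gripper_width'],4),'g',round(s['grasp_force'],1),'j',np.round(s['joint_pos'],1))
E
python3 - <<'E'
from h import *
st(); w=snap('wrist'); save(w,'w1.png',s=1.5); print(-w['R'].T@w['t'])
blobs(w,.09,.115,near=(.601,.166)); blobs(w,.03,.042,near=(.55,.18),rad=.2)
E
```

```text
t 0.2 tcp [247.5 627.4 204. ] az 68.47 z [-6.0e-04 -1.4e-03 -1.0e+00] F [ 1.   0.4 -0.3] M [-0.02 -0.05 -0.01] w 0.0855 g 0.0 j [66.4 15.2 92.  -0.  73.  -2.1]
[0.18416206 0.65169284 0.37265063]
[ 80. 380.] 175 z 0.0361 [473.4 205.7] [48.2 14.7] 64.5 mean [473.9 207.8]
```

View pics/w1.png

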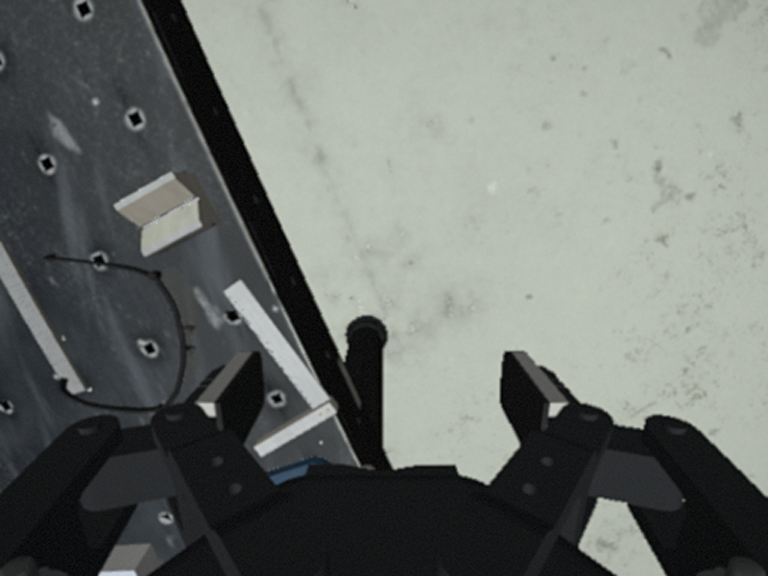

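The calls were refused, so nothing moved and the wrist still looks off the table edge. Each row probably needs every field, so I retry with all of them.

Call:
{"name": "send_rows", "arguments": {"deltas": [{"wx": 0,"wy": 0,"wz": 0,"dx": -50,"dy": -30,"dz": -9,"jaw": 1},{"wx": 0,"wy": 0,"wz": 0,"dx": -50,"dy": -30,"dz": -9,"jaw": 1},{"wx": 0,"wy": 0,"wz": 0,"dx": -50,"dy": -30,"dz": -9,"jaw": 1},{"wx": 0,"wy": 0,"wz": 0,"dx": -50,"dy": -30,"dz": -9,"jaw": 1},{"wx": 0,"wy": 0,"wz": 0,"dx": -50,"dy": -30,"dz": -9,"jaw": 1}]}}

```text
clock: 0.88
tcp_pos: [0.4261, 0.395, 0.2502]
tool_rot: [[-0.93, 0.367, 0.0], [0.367, 0.93, 0.0], [-0.0, 0.0, -1.0]]
contact_force: [1.0, -0.0, -0.7]
gripper_width: 0.0853
grasp_force: 0.0
```

Call:
{"name": "send_rows", "arguments": {"deltas": [{"wx": 0,"wy": 0,"wz": 0,"dx": -50,"dy": -30,"dz": 0,"jaw": 1},{"wx": 0,"wy": 0,"wz": 0,"dx": -50,"dy": -30,"dz": 0,"jaw": 1},{"wx": 0,"wy": 0,"wz": 0,"dx": -50,"dy": -30,"dz": 0,"jaw": 1},{"wx": 0,"wy": 0,"wz": 0,"dx": -50,"dy": -30,"dz": 0,"jaw": 1},{"wx": 0,"wy": 0,"wz": 0,"dx": -50,"dy": -30,"dz": 0,"jaw": 1}]}}

```text
clock: 1.5
tcp_pos: [0.6037, 0.1637, 0.2499]
tool_rot: [[-0.93, 0.367, 0.0], [0.367, 0.93, 0.0], [-0.0, 0.0, -1.0]]
contact_force: [0.7, -0.5, 0.8]
gripper_width: 0.0855
grasp_force: 0.0
```

Call:
{"name": "send_rows", "arguments": {"deltas": [{"wx": 0,"wy": 0,"wz": 0.186,"dx": 0,"dy": 0,"dz": 0,"jaw": 1},{"wx": 0,"wy": 0,"wz": 0.186,"dx": 0,"dy": 0,"dz": 0,"jaw": 1},{"wx": 0,"wy": 0,"wz": 0.186,"dx": 0,"dy": 0,"dz": 0,"jaw": 1},{"wx": 0,"wy": 0,"wz": 0.186,"dx": 0,"dy": 0,"dz": 0,"jaw": 1},{"wx": 0,"wy": 0,"wz": 0.186,"dx": 0,"dy": 0,"dz": 0,"jaw": 1}]}}

```text
clock: 2.12
tcp_pos: [0.6026, 0.1652, 0.2497]
tool_rot: [[-0.256, 0.967, -0.0], [0.967, 0.256, -0.0], [0.0, -0.0, -1.0]]
contact_force: [0.4, -0.5, 0.5]
gripper_width: 0.0851
grasp_force: 0.0
```

Call:
{"name": "send_rows", "arguments": {"deltas": [{"wx": 0,"wy": 0,"wz": 0.186,"dx": 0,"dy": 0,"dz": 0,"jaw": 1},{"wx": 0,"wy": 0,"wz": 0.186,"dx": 0,"dy": 0,"dz": 0,"jaw": 1},{"wx": 0,"wy": 0,"wz": 0,"dx": 0,"dy": 0,"dz": 0,"jaw": 1},{"wx": 0,"wy": 0,"wz": 0,"dx": 0,"dy": 0,"dz": 0,"jaw": 1}]}}

```text
clock: 2.62
tcp_pos: [0.6027, 0.1653, 0.2498]
tool_rot: [[0.104, 0.995, -0.0], [0.995, -0.104, -0.0], [-0.0, -0.0, -1.0]]
contact_force: [0.4, 0.1, 1.0]
gripper_width: 0.0852
grasp_force: 0.0
```

```bash
python3 - <<'E'
from h import *
st(); w=snap('wrist'); save(w,'w2.png',s=1.5); print(-w['R'].T@w['t'])
blobs(w,.09,.115,near=(.601,.166)); blobs(w,.03,.042,near=(.55,.18),rad=.2)
E
```

```text
t 2.62 tcp [602.7 165.3 249.8] az -5.95 z [-1.e-04 -1.e-04 -1.e+00] F [0.4 0.1 1. ] M [-0.01  0.01 -0.01] w 0.0852 g 0.0 j [13.1  8.4 95.2 -0.  76.4 19. ]
[0.60812476 0.23117237 0.41842052]
[254. 175.] 818 z 0.1032 [600.8 166.8] [89.2 14. ] 83.0 mean [601.  168.4]
[186.  18.] 84 z 0.034 [532.2 370.2] [21.6  8.2] 49.3 mean [534.  371.4]
[164. 155.] 277 z 0.0376 [473.6 195.9] [61.7 10.5] 74.8 mean [473.8 197.7]
[218. 162.] 1968 z 0.0376 [546.1 179.3] [62.5 99.7] 76.5 mean [550.5 179.9]
[272. 168.] 487 z 0.0375 [620.9 161.6] [62.3 29. ] 76.6 mean [626.2 163.6]
[186. 241.] 343 z 0.0356 [483.   60.9] [28.1 41.7] 87.8 mean [482.6  61.8]
```

View pics/w2.png

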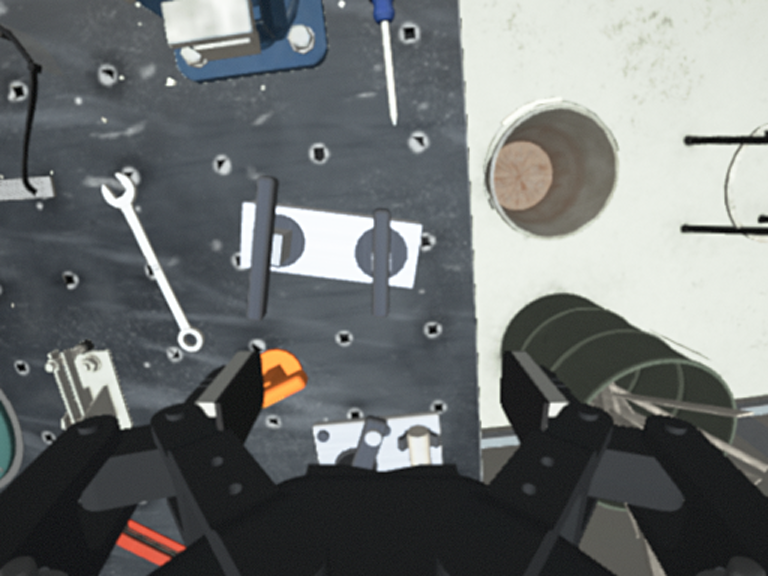

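The wrist view shows the slim key at display pixel (381,262) between the open fingers, and the stout key at (262,247). The slim handle is at (600.8, 166.8) mm with its long axis at 83°. I align and descend.

Call:
{"name": "send_rows", "arguments": {"deltas": [{"wx": 0,"wy": 0,"wz": 0.018,"dx": 1.3,"dy": -2,"dz": 45,"jaw": 1},{"wx": 0,"wy": 0,"wz": 0,"dx": 0,"dy": 0,"dz": 45,"jaw": 1},{"wx": 0,"wy": 0,"wz": 0,"dx": 0,"dy": 0,"dz": 45,"jaw": 1},{"wx": 0,"wy": 0,"wz": 0,"dx": 0,"dy": 0,"dz": 25,"jaw": 1},{"wx": 0,"wy": 0,"wz": 0,"dx": 0,"dy": 0,"dz": 13,"jaw": 1}]}}

```text
clock: 3.3
tcp_pos: [0.5996, 0.1666, 0.0748]
tool_rot: [[0.123, 0.992, -0.003], [0.992, -0.123, -0.001], [-0.001, -0.003, -1.0]]
contact_force: [-0.9, -0.0, 0.2]
gripper_width: 0.0851
grasp_force: 0.0
```

Call:
{"name": "send_rows", "arguments": {"deltas": [{"wx": 0,"wy": 0,"wz": 0,"dx": 0,"dy": 0,"dz": 0,"jaw": -1},{"wx": 0,"wy": 0,"wz": 0,"dx": 0,"dy": 0,"dz": 0,"jaw": -1},{"wx": 0,"wy": 0,"wz": 0,"dx": 0,"dy": 0,"dz": 0,"jaw": -1},{"wx": 0,"wy": 0,"wz": 0,"dx": 0,"dy": 0,"dz": 0,"jaw": -1},{"wx": 0,"wy": 0,"wz": 0,"dx": 0,"dy": 0,"dz": 0,"jaw": -1}], "grip_force": 80}}

```text
clock: 3.92
tcp_pos: [0.6013, 0.1669, 0.0777]
tool_rot: [[0.125, 0.992, 0.001], [0.992, -0.125, 0.0], [0.0, 0.001, -1.0]]
contact_force: [-0.3, -0.7, 1.2]
gripper_width: 0.0
grasp_force: 0.9
```

```bash
python3 - <<'E'
from h import *
st()
E
```

```text
t 3.92 tcp [601.3 166.9  77.7] az -7.16 z [ 1.1e-03  3.0e-04 -1.0e+00] F [-0.3 -0.7  1.2] M [0.04 0.11 0.  ] w 0.0 g 0.9 j [ 13.2  15.7 105.3   0.   58.9  20.4]
```

The gripper closed to zero, so something went wrong. I look before moving again.

```bash
python3 - <<'E'
from h import *
b=snap('side');w=snap('wrist');a=snap('top')
c1=cv2.resize(b['pixels'][70:200,250:400],(500,433)); c2=cv2.resize(w['pixels'],(577,433))
im=cv2.resize(np.hstack([c1,c2]),(800,322)); cv2.imwrite('pics/c3.png',im[:,:,::-1])
blobs(w,.075,.135,mn=30,near=(.601,.166),rad=.12)
for d in (a,b): print('-');blobs(d,.085,.11,mn=20,near=(.601,.166),rad=.08)
E
```

```text
[ 99. 207.] 6744 z 0.1021 [507.9 188.1] [117.9  20.8] 74.7 mean [509.8 194.5]
[255. 212.] 2622 z 0.104 [604.8 191.1] [39.9 27.2] 77.3 mean [602.8 186.5]
[254. 299.] 50 z 0.1033 [594.9 125.6] [5.8 5.8] 81.2 mean [594.8 125.6]
-
[180. 157.] 75 z 0.1023 [597.5 140.6] [36.4 14. ] 83.7 mean [597.  140.1]
-
[324. 152.] 113 z 0.1006 [603.4 163.2] [87.5 14.7] 81.5 mean [603.9 151.2]
```

View pics/c3.png

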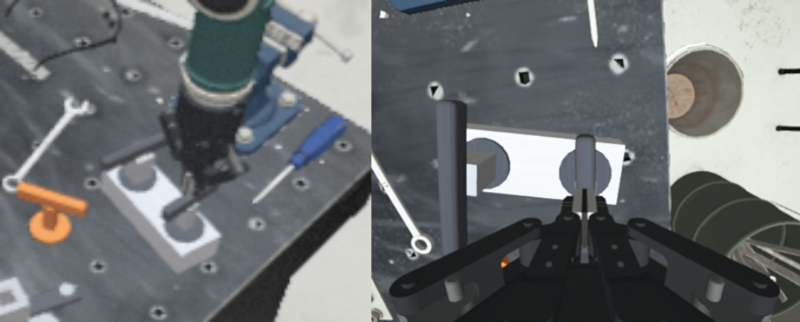

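The handle looks to be between the pads, at (585,200) in the right half, although the width reads 0. I wait, then lift a little as a test.

Call:
{"name": "send_rows", "arguments": {"deltas": [{"wx": 0,"wy": 0,"wz": 0,"dx": 0,"dy": 0,"dz": 0,"jaw": -1},{"wx": 0,"wy": 0,"wz": 0,"dx": 0,"dy": 0,"dz": -4,"jaw": -1},{"wx": 0,"wy": 0,"wz": 0,"dx": 0,"dy": 0,"dz": -4,"jaw": -1},{"wx": 0,"wy": 0,"wz": 0,"dx": 0,"dy": 0,"dz": -4,"jaw": -1},{"wx": 0,"wy": 0,"wz": 0,"dx": 0,"dy": 0,"dz": 0,"jaw": -1}], "grip_force": 80}}

```text
clock: 4.7
tcp_pos: [0.6012, 0.1669, 0.0893]
tool_rot: [[0.125, 0.992, 0.001], [0.992, -0.125, 0.0], [0.0, 0.001, -1.0]]
contact_force: [0.4, -0.8, -0.8]
gripper_width: 0.0003
grasp_force: 0.0
```

```bash
python3 - <<'E'
from h import *
st()
b=snap('side');a=snap('top');w=snap('wrist')
c1=cv2.resize(b['pixels'][100:180,290:360],(378,432)); c2=cv2.resize(w['pixels'][130:330,160:352],(415,432))
cv2.imwrite('pics/c4.png',np.hstack([c1,c2])[:,:,::-1])
for d in (a,b): print('-');blobs(d,.085,.125,mn=20,near=(.601,.166),rad=.08)
E
```

```text
t 4.7 tcp [601.2 166.9  89.3] az -7.16 z [ 7.e-04  2.e-04 -1.e+00] F [ 0.4 -0.8 -0.8] M [ 0.03 -0.01  0.01] w 0.0003 g 0.0 j [ 13.2  15.  104.8  -0.   60.1  20.4]
-
[179. 157.] 85 z 0.1026 [598.1 143.9] [44.2 14.2] 83.6 mean [597.  142.4]
-
[325. 150.] 157 z 0.1016 [604.  165.2] [89.6 14.3] 81.9 mean [604.5 157.7]
```

View pics/c4.png

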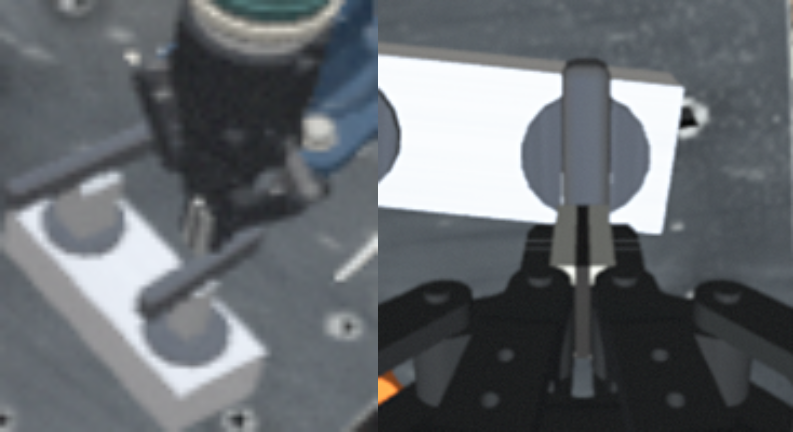

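The pads look closed with no handle between them. I check with depth where the fingertips are relative to the handle.

```bash
python3 - <<'E'
from h import *
b=snap('side');w=snap('wrist')
P=cloud(b)
print('proj tcp',proj(b,robot.sense()['tcp_pos']),'handle ctr',proj(b,[.601,.167,.094]))
for y,x in [(v,u) for v in range(128,154,3) for u in (324,326,328)]: print(x,y,P[y,x].round(3),b['pixels'][y,x])
P=cloud(w); print('wrist: proj tcp',proj(w,robot.sense()['tcp_pos']))
for v in range(215,315,8): print(v,[P[v,u].round(3) for u in (252,258,264)])
E
```

```text
proj tcp [[325.77117583 150.62154843]] handle ctr [[326.14901594 149.48746712]]
324 128 [0.587 0.152 0.188] [50 55 56]
326 128 [0.594 0.152 0.194] [41 42 45]
328 128 [0.599 0.155 0.195] [42 46 49]
324 131 [0.588 0.155 0.175] [46 46 48]
326 131 [0.595 0.153 0.181] [42 42 46]
328 131 [0.605 0.147 0.194] [42 44 50]
324 134 [0.589 0.156 0.162] [60 61 66]
326 134 [0.596 0.155 0.168] [42 44 47]
328 134 [0.605 0.15  0.179] [48 49 52]
324 137 [0.59  0.159 0.148] [69 73 75]
326 137 [0.598 0.155 0.157] [164 165 166]
328 137 [0.604 0.155 0.162] [48 48 54]
324 140 [0.592 0.158 0.137] [92 95 95]
326 140 [0.599 0.157 0.143] [84 84 86]
328 140 [0.606 0.157 0.149] [113 113 114]
324 143 [0.594 0.158 0.126] [118 121 122]
326 143 [0.603 0.154 0.136] [113 115 114]
328 143 [0.607 0.159 0.135] [93 94 97]
324 146 [ 0.545  0.247 -0.   ] [100 106 113]
326 146 [0.606 0.153 0.125] [116 117 119]
328 146 [0.609 0.158 0.124] [88 91 93]
324 149 [0.598 0.159 0.101] [110 115 126]
326 149 [0.603 0.161 0.103] [113 120 130]
328 149 [0.607 0.167 0.1  ] [ 99 103 108]
324 152 [0.605 0.15  0.099] [90 91 97]
326 152 [0.609 
[... 658 characters left out ...]
[0.605, 0.178, 0.156])]
263 [array([0.599, 0.172, 0.151]), array([0.602, 0.172, 0.152]), array([0.605, 0.177, 0.162])]
271 [array([0.599, 0.169, 0.153]), array([0.601, 0.169, 0.153]), array([0.604, 0.177, 0.167])]
279 [array([0.598, 0.165, 0.152]), array([0.601, 0.164, 0.152]), array([0.604, 0.177, 0.173])]
287 [array([0.597, 0.16 , 0.151]), array([0.6  , 0.16 , 0.152]), array([0.604, 0.175, 0.175])]
295 [array([0.597, 0.156, 0.153]), array([0.6  , 0.155, 0.152]), array([0.603, 0.164, 0.163])]
303 [array([ 0.58 ,  0.033, -0.001]), array([ 0.587,  0.033, -0.001]), array([0.602, 0.16 , 0.164])]
311 [array([ 0.578,  0.022, -0.001]), array([ 0.585,  0.021, -0.002]), array([0.602, 0.159, 0.168])]
```

```bash
python3 - <<'E'
from h import *
for n,r in (('wrist',range(224,232)),('side',range(143,150))):
    d=snap(n);P=cloud(d)
    for v in r: print(n,v,[(P[v,u]*1000).round(0) for u in ((250,254,258,262) if n=='wrist' else (325,326,327,328,329,330))])
E
```

```text
wrist 224 [array([597., 172., 104.]), array([600., 172., 104.]), array([602., 171., 104.]), array([605., 171., 103.])]
wrist 225 [array([598., 178., 120.]), array([600., 177., 120.]), array([603., 177., 120.]), array([605., 177., 121.])]
wrist 226 [array([598., 177., 121.]), array([600., 177., 120.]), array([603., 178., 123.]), array([605., 177., 122.])]
wrist 227 [array([598., 178., 123.]), array([600., 177., 123.]), array([nan, nan, nan]), array([605., 177., 123.])]
wrist 228 [array([598., 178., 124.]), array([600., 177., 124.]), array([603., 176., 122.]), array([605., 177., 124.])]
wrist 229 [array([598., 177., 125.]), array([600., 177., 125.]), array([603., 177., 125.]), array([605., 177., 125.])]
wrist 230 [array([598., 177., 127.]), array([600., 177., 126.]), array([603., 177., 126.]), array([605., 177., 126.])]
wrist 231 [array([598., 177., 127.]), array([600., 177., 128.]), array([603., 177., 128.]), array([605., 177., 128.])]
side 143 [array([600., 153., 134.]), array([602., 156., 133.]), array([605., 156., 136.]), array([608., 157., 137.]), array([609., 161., 135.]), array(
[... 352 characters left out ...]
61., 130.])]
side 146 [array([600., 157., 117.]), array([605., 154., 124.]), array([607., 156., 124.]), array([611., 156., 127.]), array([612., 159., 125.]), array([604., 180., 102.])]
side 147 [array([595., 168., 100.]), array([606., 154., 120.]), array([606., 160., 115.]), array([603., 171., 104.]), array([605., 173., 104.]), array([609., 173., 107.])]
side 148 [array([598., 163., 102.]), array([602., 163., 105.]), array([603., 167., 103.]), array([606., 167., 105.]), array([607., 170., 103.]), array([607., 176.,  98.])]
side 149 [array([601., 159., 103.]), array([602., 163., 101.]), array([606., 163., 103.]), array([608., 165., 104.]), array([609., 169., 102.]), array([609., 174.,  97.])]
```

Both cameras agree that the fingertips are at z≈0.1195 while the reported TCP is 0.0893. The real fingertips are therefore about 30 mm behind the reported TCP, and the gripper closed above the handle. I correct for this: open, go down 44 mm and grip.

Call:
{"name": "send_rows", "arguments": {"deltas": [{"wx": 0,"wy": 0,"wz": 0,"dx": 0,"dy": 0,"dz": 0,"jaw": 1},{"wx": 0,"wy": 0,"wz": 0,"dx": 0,"dy": 0,"dz": 0,"jaw": 1},{"wx": 0,"wy": 0,"wz": 0,"dx": 0,"dy": 0,"dz": 0,"jaw": 1},{"wx": 0,"wy": 0,"wz": 0,"dx": 0,"dy": 0,"dz": 0,"jaw": 1},{"wx": 0,"wy": 0,"wz": 0,"dx": 0,"dy": 0,"dz": 0,"jaw": 1}]}}

```text
clock: 5.68
tcp_pos: [0.6009, 0.1668, 0.0889]
tool_rot: [[0.125, 0.992, 0.0], [0.992, -0.125, -0.0], [-0.0, 0.0, -1.0]]
contact_force: [-0.2, 0.8, -0.6]
gripper_width: 0.0851
grasp_force: 0.0
```

Call:
{"name": "send_rows", "arguments": {"deltas": [{"wx": 0,"wy": 0,"wz": 0,"dx": 0,"dy": 0,"dz": 12,"jaw": 1},{"wx": 0,"wy": 0,"wz": 0,"dx": 0,"dy": 0,"dz": 12,"jaw": 1},{"wx": 0,"wy": 0,"wz": 0,"dx": 0,"dy": 0,"dz": 12,"jaw": 1},{"wx": 0,"wy": 0,"wz": 0,"dx": 0,"dy": 0,"dz": 8,"jaw": 1},{"wx": 0,"wy": 0,"wz": 0,"dx": 0,"dy": 0,"dz": 0,"jaw": 1}]}}

```text
clock: 6.3
tcp_pos: [0.5999, 0.1666, 0.0435]
tool_rot: [[0.125, 0.992, -0.002], [0.992, -0.125, -0.001], [-0.001, -0.002, -1.0]]
contact_force: [-1.1, 0.8, 1.0]
gripper_width: 0.0855
grasp_force: 0.0
```

Call:
{"name": "send_rows", "arguments": {"deltas": [{"wx": 0,"wy": 0,"wz": 0,"dx": 0,"dy": 0,"dz": 0,"jaw": -1},{"wx": 0,"wy": 0,"wz": 0,"dx": 0,"dy": 0,"dz": 0,"jaw": -1},{"wx": 0,"wy": 0,"wz": 0,"dx": 0,"dy": 0,"dz": 0,"jaw": -1},{"wx": 0,"wy": 0,"wz": 0,"dx": 0,"dy": 0,"dz": 0,"jaw": -1},{"wx": 0,"wy": 0,"wz": 0,"dx": 0,"dy": 0,"dz": 0,"jaw": -1}], "grip_force": 80}}

```text
clock: 6.92
tcp_pos: [0.6015, 0.1669, 0.0455]
tool_rot: [[0.125, 0.992, 0.001], [0.992, -0.125, 0.0], [0.0, 0.001, -1.0]]
contact_force: [0.3, -0.9, 2.4]
gripper_width: 0.0137
grasp_force: 79.0
```

```bash
python3 - <<'E'
from h import *
st()
w=snap('wrist');blobs(w,.09,.108,near=(.601,.176),rad=.08)
E
```

```text
t 6.92 tcp [601.5 166.9  45.5] az -7.16 z [ 1.4e-03  2.0e-04 -1.0e+00] F [ 0.3 -0.9  2.4] M [-0.07 -0.1  -0.02] w 0.0137 g 79.0 j [ 13.2  17.7 106.5  -0.   55.7  20.4]
[254. 241.] 4985 z 0.1031 [600.4 174.4] [38.4 70.5] 14.6 mean [601.6 178.9]
```

The handle is gripped: width 13.7 mm, force 79 N. I lift it straight up 125 mm.

Call:
{"name": "send_rows", "arguments": {"deltas": [{"wx": 0,"wy": 0,"wz": 0,"dx": 0,"dy": 0,"dz": -15,"jaw": -1},{"wx": 0,"wy": 0,"wz": 0,"dx": 0,"dy": 0,"dz": -25,"jaw": -1},{"wx": 0,"wy": 0,"wz": 0,"dx": 0,"dy": 0,"dz": -30,"jaw": -1},{"wx": 0,"wy": 0,"wz": 0,"dx": 0,"dy": 0,"dz": -30,"jaw": -1},{"wx": 0,"wy": 0,"wz": 0,"dx": 0,"dy": 0,"dz": -25,"jaw": -1}]}}

```text
clock: 7.6
tcp_pos: [0.6007, 0.1669, 0.1716]
tool_rot: [[0.125, 0.992, 0.0], [0.992, -0.125, 0.0], [0.0, 0.0, -1.0]]
contact_force: [0.1, 0.6, -2.3]
gripper_width: 0.0136
grasp_force: 78.5
```

Call:
{"name": "send_rows", "arguments": {"deltas": [{"wx": 0,"wy": 0,"wz": 0,"dx": 0,"dy": 0,"dz": 0,"jaw": -1},{"wx": 0,"wy": 0,"wz": 0,"dx": 0,"dy": 0,"dz": 0,"jaw": -1}]}}

```text
clock: 7.85
tcp_pos: [0.6, 0.1666, 0.1688]
tool_rot: [[0.125, 0.992, -0.002], [0.992, -0.125, -0.0], [-0.001, -0.002, -1.0]]
contact_force: [-0.4, 0.3, -2.1]
gripper_width: 0.0136
grasp_force: 78.5
```

```bash
python3 - <<'E'
from h import *
st()
w=snap('wrist');blobs(w,.21,.235,near=(.601,.2),rad=.04,mn=30)
b=snap('side');print('side');blobs(b,.215,.235,near=(.601,.166),rad=.06,mn=20)
blobs(b,.085,.096,near=(.5435,-.0955),rad=.04)
a=snap('top');print('top');blobs(a,.085,.096,near=(.5435,-.0955),rad=.04);blobs(a,.215,.235,near=(.601,.166),rad=.06,mn=20)
# fixture edges, arm
blobs(a,.005,.018,near=(.555,-.0955),rad=.11);blobs(a,.05,.07,near=(.56,-.07),rad=.1,mn=15)
# socket dark hole in top
P=cloud(a); m=(np.hypot(P[...,0]-.5435,P[...,1]+.0955)<.012); print(P[m].round(3))
save(b,'s2.png',(200,90,400,240),4)
E
```

```text
t 7.85 tcp [600.  166.6 168.8] az -7.16 z [-1.8e-03 -4.0e-04 -1.0e+00] F [-0.4  0.3 -2.1] M [ 0.03 -0.01  0.02] w 0.0136 g 78.5 j [ 13.2  11.  100.8   0.   68.3  20.4]
[254. 231.] 4517 z 0.2264 [596.6 184. ] [38.1 50.4] 14.6 mean [600.8 184.1]
side
[328. 122.] 139 z 0.2253 [594.4 149.6] [53.6 38.8] 59.9 mean [599.8 147.2]
[252. 190.] 171 z 0.0891 [544.3 -95.4] [43.4 49. ] 67.4 mean [544.5 -96.1]
top
[264. 178.] 171 z 0.0893 [542.6 -94.4] [41.5 42.1] 67.3 mean [542.9 -94.4]
[172. 152.] 89 z 0.2251 [595.2 140.8] [19.3 36.8] 4.3 mean [594. 140.]
[264. 176.] 1055 z 0.0116 [572.3 -93.7] [119.3 149.4] 89.4 mean [555.5 -96.2]
[264. 147.] 72 z 0.0106 [643.1 -93.2] [57.7 12.8] 86.8 mean [643.  -93.6]
[246. 171.] 208 z 0.0559 [564.9 -41. ] [72.1 25.4] 66.0 mean [564.5 -41.2]
[264. 178.] 39 z 0.058 [544.1 -95.1] [18.2 16.2] 69.4 mean [544.7 -95.3]
[272. 182.] 16 z 0.0545 [ 534.2 -116.6] [ 4.8 28.6] 68.6 mean [ 534.8 -116.5]
[261. 186.] 20 z 0.0566 [521.3 -84.9] [30.9  5.7] 67.8 mean [521.6 -86.1]
[[ 0.554 -0.091  0.077]
 [ 0.553 -0.094  0.085]
 [ 0.553 -0.097  0.091]
 [ 0.553 -0.099  0.088]
 [ 
[... 497 characters left out ...]
57]
 [ 0.547 -0.1    0.057]
 [ 0.547 -0.103  0.062]
 [ 0.548 -0.106  0.054]
 [ 0.544 -0.086  0.057]
 [ 0.544 -0.089  0.057]
 [ 0.545 -0.092  0.056]
 [ 0.544 -0.095  0.059]
 [ 0.545 -0.097  0.055]
 [ 0.544 -0.1    0.058]
 [ 0.545 -0.103  0.054]
 [ 0.542 -0.105  0.086]
 [ 0.541 -0.086  0.06 ]
 [ 0.541 -0.089  0.059]
 [ 0.541 -0.092  0.06 ]
 [ 0.541 -0.095  0.06 ]
 [ 0.542 -0.097  0.056]
 [ 0.542 -0.1    0.058]
 [ 0.542 -0.103  0.057]
 [ 0.539 -0.105  0.088]
 [ 0.538 -0.089  0.06 ]
 [ 0.539 -0.092  0.055]
 [ 0.538 -0.095  0.06 ]
 [ 0.539 -0.097  0.058]
 [ 0.538 -0.1    0.061]
 [ 0.537 -0.102  0.085]
 [ 0.534 -0.091  0.086]
 [ 0.536 -0.095  0.059]
 [ 0.536 -0.097  0.059]
 [ 0.535 -0.1    0.062]]
```

View pics/s2.png

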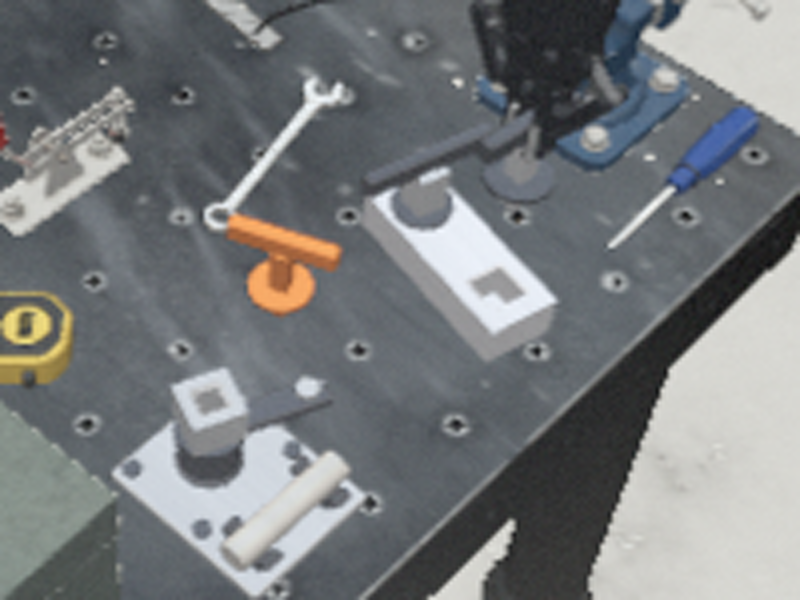

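The view shows the slim key hanging clear of its now empty well at display pixel (500,285); the socket is at (210,400). The socket is at about (543.8, -95.3) mm with flats at 68°. I carry the key over and turn it by about 0.258 rad.

Call:
{"name": "send_rows", "arguments": {"deltas": [{"wx": 0,"wy": 0,"wz": 0,"dx": -53.4,"dy": -4.6,"dz": 0,"jaw": -1},{"wx": 0,"wy": 0,"wz": 0,"dx": -53.4,"dy": -4.6,"dz": 0,"jaw": -1},{"wx": 0,"wy": 0,"wz": 0,"dx": -53.4,"dy": -4.6,"dz": 0,"jaw": -1},{"wx": 0,"wy": 0,"wz": 0,"dx": -53.4,"dy": -4.6,"dz": 0,"jaw": -1},{"wx": 0,"wy": 0,"wz": 0,"dx": -53.4,"dy": -4.6,"dz": 0,"jaw": -1}]}}

```text
clock: 8.62
tcp_pos: [0.5436, -0.0966, 0.1687]
tool_rot: [[0.124, 0.992, -0.002], [0.992, -0.124, 0.0], [0.0, -0.002, -1.0]]
contact_force: [1.1, 0.0, -2.1]
gripper_width: 0.0136
grasp_force: 78.5
```

Call:
{"name": "send_rows", "arguments": {"deltas": [{"wx": 0,"wy": 0,"wz": 0.129,"dx": 0,"dy": 0,"dz": 0,"jaw": -1},{"wx": 0,"wy": 0,"wz": 0.129,"dx": 0,"dy": 0,"dz": 0,"jaw": -1},{"wx": 0,"wy": 0,"wz": 0,"dx": 0,"dy": 0,"dz": 0,"jaw": -1},{"wx": 0,"wy": 0,"wz": 0,"dx": 0,"dy": 0,"dz": 0,"jaw": -1}]}}

```text
clock: 9.12
tcp_pos: [0.5444, -0.095, 0.1692]
tool_rot: [[0.372, 0.928, -0.001], [0.928, -0.372, 0.0], [-0.0, -0.001, -1.0]]
contact_force: [0.2, -0.5, -1.7]
gripper_width: 0.0136
grasp_force: 78.5
```

```bash
python3 - <<'E'
from h import *
st()
w=snap('wrist');b=snap('side')
p=robot.sense()['tcp_pos']
save(b,'s3.png',(210,110,330,230),5)
print('handle wrist');blobs(w,p[2]+.05,p[2]+.065,near=p[:2]+np.array([.015,.037]),rad=.03,mn=30)
print('head');blobs(w,.085,.096,near=(.5435,-.0955),rad=.05,mn=20);blobs(b,.085,.096,near=(.5435,-.0955),rad=.05,mn=20)
print('proj', proj(b,[[.5438,-.0953,.09],list(p[:2])+[p[2]+.0485-.086]]))
E
```

```text
t 9.12 tcp [544.4 -95.  169.2] az -21.81 z [-1.1e-03  2.0e-04 -1.0e+00] F [ 0.2 -0.5 -1.7] M [ 0.01 -0.01  0.08] w 0.0136 g 78.5 j [-12.5   3.4 109.2  -0.   67.4   9.3]
handle wrist
[254. 209.] 2242 z 0.2268 [553.4 -69.4] [34.1 14. ] 67.9 mean [553.8 -68.5]
head
[236. 179.] 139 z 0.0894 [532.6 -78.6] [19.2  9.5] 67.4 mean [531.8 -76.4]
[273. 179.] 130 z 0.0896 [562.6 -90.8] [18.7  8.5] 69.3 mean [564.3 -89.5]
[252. 190.] 162 z 0.0895 [543.8 -95.6] [42.8 44.5] 68.3 mean [544.  -95.5]
proj [[251.71572544 189.27003487]
 [252.09660573 180.57989191]]
```

View pics/s3.png

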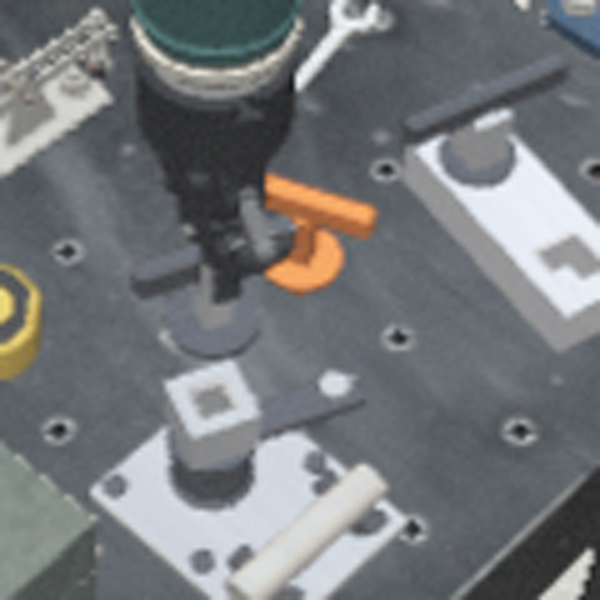

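The key hangs directly above the socket, with its collar at (210,320) and the socket mouth at (213,400). It is aligned within about 1 mm, so I descend.

Call:
{"name": "send_rows", "arguments": {"deltas": [{"wx": 0,"wy": 0,"wz": 0,"dx": 0,"dy": -0.6,"dz": 20,"jaw": -1},{"wx": 0,"wy": 0,"wz": 0,"dx": 0,"dy": 0,"dz": 14,"jaw": -1},{"wx": 0,"wy": 0,"wz": 0,"dx": 0,"dy": 0,"dz": 5,"jaw": -1},{"wx": 0,"wy": 0,"wz": 0,"dx": 0,"dy": 0,"dz": 5,"jaw": -1},{"wx": 0,"wy": 0,"wz": 0,"dx": 0,"dy": 0,"dz": 4,"jaw": -1}]}}

```text
clock: 9.85
tcp_pos: [0.5446, -0.0951, 0.122]
tool_rot: [[0.374, 0.928, 0.001], [0.928, -0.374, -0.0], [0.0, 0.001, -1.0]]
contact_force: [-0.4, -0.3, -1.6]
gripper_width: 0.0133
grasp_force: 78.5
```

```bash
python3 - <<'E'
from h import *
st()
E
```

```text
t 9.85 tcp [544.6 -95.1 122. ] az -21.94 z [ 7.e-04 -2.e-04 -1.e+00] F [-0.4 -0.3 -1.6] M [0.02 0.02 0.02] w 0.0133 g 78.5 j [-12.5   5.8 112.   -0.   62.2   9.5]
```

Call:
{"name": "send_rows", "arguments": {"deltas": [{"wx": 0,"wy": 0,"wz": 0,"dx": 0,"dy": 0,"dz": 5,"jaw": -1},{"wx": 0,"wy": 0,"wz": 0,"dx": 0,"dy": 0,"dz": 5,"jaw": -1},{"wx": 0,"wy": 0,"wz": 0,"dx": 0,"dy": 0,"dz": 3,"jaw": -1},{"wx": 0,"wy": 0,"wz": 0,"dx": 0,"dy": 0,"dz": 0,"jaw": -1}]}}

```text
clock: 10.35
tcp_pos: [0.544, -0.0949, 0.1085]
tool_rot: [[0.374, 0.928, -0.001], [0.928, -0.374, 0.0], [-0.0, -0.001, -1.0]]
contact_force: [-0.7, -0.4, -2.0]
gripper_width: 0.0135
grasp_force: 78.5
```

```bash
python3 - <<'E'
from h import *
st()
E
```

```text
t 10.35 tcp [544.  -94.9 108.5] az -21.94 z [-7.e-04  2.e-04 -1.e+00] F [-0.7 -0.4 -2. ] M [-0.04 -0.   -0.  ] w 0.0135 g 78.5 j [-12.5   6.6 112.7   0.   60.8   9.5]
```

The key is entering freely with no contact force. About 11 mm remain.

Call:
{"name": "send_rows", "arguments": {"deltas": [{"wx": 0,"wy": 0,"wz": 0,"dx": 0,"dy": 0,"dz": 4,"jaw": -1},{"wx": 0,"wy": 0,"wz": 0,"dx": 0,"dy": 0,"dz": 4,"jaw": -1},{"wx": 0,"wy": 0,"wz": 0,"dx": 0,"dy": 0,"dz": 2,"jaw": -1},{"wx": 0,"wy": 0,"wz": 0,"dx": 0,"dy": 0,"dz": 1,"jaw": -1},{"wx": 0,"wy": 0,"wz": 0,"dx": 0,"dy": 0,"dz": 0,"jaw": -1}]}}

```text
clock: 10.98
tcp_pos: [0.5442, -0.095, 0.0978]
tool_rot: [[0.374, 0.928, -0.0], [0.928, -0.374, 0.0], [-0.0, -0.0, -1.0]]
contact_force: [0.4, -0.0, -2.9]
gripper_width: 0.0136
grasp_force: 78.5
```

```bash
python3 - <<'E'
from h import *
st()
E
```

```text
t 10.97 tcp [544.2 -95.   97.8] az -21.94 z [-1.e-04  0.e+00 -1.e+00] F [ 0.4 -0.  -2.9] M [-0.04 -0.01 -0.02] w 0.0136 g 78.5 j [-12.5   7.2 113.2  -0.   59.6   9.5]
```

Call:
{"name": "send_rows", "arguments": {"deltas": [{"wx": 0,"wy": 0,"wz": 0,"dx": 0,"dy": 0,"dz": 1,"jaw": -1},{"wx": 0,"wy": 0,"wz": 0,"dx": 0,"dy": 0,"dz": 0,"jaw": -1}]}}

```text
clock: 11.22
tcp_pos: [0.5446, -0.0951, 0.0975]
tool_rot: [[0.374, 0.928, 0.001], [0.928, -0.374, -0.0], [0.0, 0.001, -1.0]]
contact_force: [-0.6, 0.4, 1.8]
gripper_width: 0.0133
grasp_force: 78.9
```

Call:
{"name": "send_rows", "arguments": {"deltas": [{"wx": 0,"wy": 0,"wz": 0,"dx": 0,"dy": 0,"dz": 0.7,"jaw": -1},{"wx": 0,"wy": 0,"wz": 0,"dx": 0,"dy": 0,"dz": 0,"jaw": -1}]}}

```text
clock: 11.48
tcp_pos: [0.5446, -0.0951, 0.0974]
tool_rot: [[0.374, 0.928, 0.001], [0.928, -0.374, -0.0], [0.0, 0.001, -1.0]]
contact_force: [-2.4, 0.8, 6.5]
gripper_width: 0.0135
grasp_force: 79.6
```

The key is home: z stopped and contact force rose. I turn it clockwise.

Call:
{"name": "send_rows", "arguments": {"deltas": [{"wx": 0,"wy": 0,"wz": 0.12,"dx": 0,"dy": 0,"dz": 0,"jaw": -1},{"wx": 0,"wy": 0,"wz": 0.12,"dx": 0,"dy": 0,"dz": 0,"jaw": -1},{"wx": 0,"wy": 0,"wz": 0.12,"dx": 0,"dy": 0,"dz": 0,"jaw": -1},{"wx": 0,"wy": 0,"wz": 0.12,"dx": 0,"dy": 0,"dz": 0,"jaw": -1},{"wx": 0,"wy": 0,"wz": 0.12,"dx": 0,"dy": 0,"dz": 0,"jaw": -1}]}}

```text
clock: 12.1
tcp_pos: [0.5444, -0.0948, 0.0975]
tool_rot: [[0.834, 0.552, 0.0], [0.552, -0.834, 0.0], [0.0, 0.0, -1.0]]
contact_force: [-3.0, 1.9, 6.1]
gripper_width: 0.0136
grasp_force: 79.6
```

```bash
python3 - <<'E'
from h import *
st()
E
```

```text
t 12.1 tcp [544.4 -94.8  97.5] az -56.53 z [ 4.e-04  2.e-04 -1.e+00] F [-3.   1.9  6.1] M [0.26 0.6  0.12] w 0.0136 g 79.6 j [-12.5   7.2 113.2   0.   59.5  44. ]
```

Call:
{"name": "send_rows", "arguments": {"deltas": [{"wx": 0,"wy": 0,"wz": 0.12,"dx": 0,"dy": 0,"dz": 0,"jaw": -1},{"wx": 0,"wy": 0,"wz": 0.12,"dx": 0,"dy": 0,"dz": 0,"jaw": -1},{"wx": 0,"wy": 0,"wz": 0.12,"dx": 0,"dy": 0,"dz": 0,"jaw": -1},{"wx": 0,"wy": 0,"wz": 0.12,"dx": 0,"dy": 0,"dz": 0,"jaw": -1},{"wx": 0,"wy": 0,"wz": 0.06,"dx": 0,"dy": 0,"dz": 0,"jaw": -1}]}}

```text
clock: 12.72
tcp_pos: [0.5444, -0.0949, 0.0974]
tool_rot: [[0.999, 0.046, 0.001], [0.046, -0.999, 0.0], [0.001, -0.0, -1.0]]
contact_force: [-3.5, 0.8, 6.9]
gripper_width: 0.0135
grasp_force: 79.6
```

```bash
python3 - <<'E'
from h import *
st()
E
```

```text
t 12.72 tcp [544.4 -94.9  97.4] az -87.39 z [ 5.e-04  0.e+00 -1.e+00] F [-3.5  0.8  6.9] M [0.17 0.53 0.14] w 0.0135 g 79.6 j [-12.5   7.2 113.2   0.   59.5  74.9]
```

Call:
{"name": "send_rows", "arguments": {"deltas": [{"wx": 0,"wy": 0,"wz": 0.05,"dx": 0,"dy": 0,"dz": 0,"jaw": -1},{"wx": 0,"wy": 0,"wz": 0.05,"dx": 0,"dy": 0,"dz": 0,"jaw": -1},{"wx": 0,"wy": 0,"wz": 0,"dx": 0,"dy": 0,"dz": 0,"jaw": -1}]}}

```text
clock: 13.1
tcp_pos: [0.5445, -0.095, 0.0974]
tool_rot: [[0.999, -0.053, 0.001], [-0.053, -0.999, 0.0], [0.001, -0.0, -1.0]]
contact_force: [-3.1, 0.2, 6.1]
gripper_width: 0.0137
grasp_force: 79.6
```

```bash
python3 - <<'E'
from h import *
st()
E
```

```text
t 13.1 tcp [544.5 -95.   97.4] az -93.01 z [ 6.e-04  0.e+00 -1.e+00] F [-3.1  0.2  6.1] M [ 0.21  0.52 -0.03] w 0.0137 g 79.6 j [-12.5   7.2 113.2   0.   59.5  80.5]
```

Call:
{"name": "send_rows", "arguments": {"deltas": [{"wx": 0,"wy": 0,"wz": 0.03,"dx": 0,"dy": 0,"dz": 0,"jaw": -1},{"wx": 0,"wy": 0,"wz": 0,"dx": 0,"dy": 0,"dz": 0,"jaw": -1}]}}

```text
clock: 13.35
tcp_pos: [0.5445, -0.095, 0.0975]
tool_rot: [[0.997, -0.082, 0.001], [-0.082, -0.997, -0.0], [0.001, -0.0, -1.0]]
contact_force: [-3.2, 0.6, 6.3]
gripper_width: 0.0134
grasp_force: 79.6
```

```bash
python3 - <<'E'
from h import *
st()
E
```

```text
t 13.35 tcp [544.5 -95.   97.5] az -94.72 z [ 7.e-04 -0.e+00 -1.e+00] F [-3.2  0.6  6.3] M [0.22 0.47 0.05] w 0.0134 g 79.6 j [-12.5   7.2 113.2   0.   59.5  82.2]
```

Call:
{"name": "send_rows", "arguments": {"deltas": [{"wx": 0,"wy": 0,"wz": 0.03,"dx": 0,"dy": 0,"dz": 0,"jaw": -1},{"wx": 0,"wy": 0,"wz": 0.03,"dx": 0,"dy": 0,"dz": 0,"jaw": -1},{"wx": 0,"wy": 0,"wz": 0,"dx": 0,"dy": 0,"dz": 0,"jaw": -1}]}}

```text
clock: 13.72
tcp_pos: [0.5445, -0.095, 0.0974]
tool_rot: [[0.99, -0.142, 0.001], [-0.142, -0.99, -0.0], [0.001, -0.0, -1.0]]
contact_force: [-2.6, 0.1, 6.5]
gripper_width: 0.0134
grasp_force: 79.6
```

```bash
python3 - <<'E'
from h import *
st()
b=snap('side');blobs(b,.045,.07,near=(.58,-.095),rad=.07,mn=15)
a=snap('top');blobs(a,.045,.07,near=(.58,-.095),rad=.07,mn=15)
save(b,'s4.png',(210,110,330,230),5)
E
```

```text
t 13.72 tcp [544.5 -95.   97.4] az -98.16 z [ 6.e-04 -1.e-04 -1.e+00] F [-2.6  0.1  6.5] M [0.2  0.56 0.04] w 0.0134 g 79.6 j [-12.5   7.2 113.2   0.   59.5  85.7]
[262. 206.] 300 z 0.0561 [580.  -93.8] [116.6  43.1] 12.8 mean [587.8 -99.2]
```

View pics/s4.png

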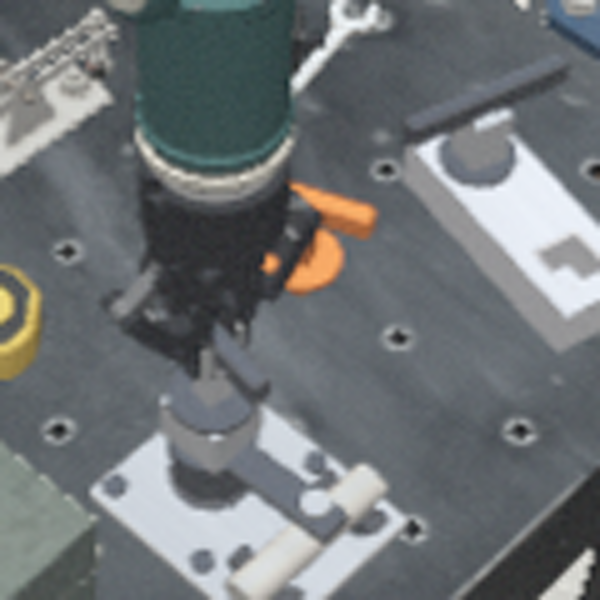

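The arm is over the bar, with its tip at about (320,505). I measure its angle and turn a bit further to confirm the stop.

Call:
{"name": "send_rows", "arguments": {"deltas": [{"wx": 0,"wy": 0,"wz": 0.04,"dx": 0,"dy": 0,"dz": 0,"jaw": -1},{"wx": 0,"wy": 0,"wz": 0.04,"dx": 0,"dy": 0,"dz": 0,"jaw": -1}]}}

```text
clock: 14.08
tcp_pos: [0.5444, -0.0949, 0.0974]
tool_rot: [[0.975, -0.221, 0.001], [-0.221, -0.975, -0.0], [0.001, -0.0, -1.0]]
contact_force: [-2.9, 1.3, 6.6]
gripper_width: 0.0133
grasp_force: 79.6
```

```bash
cat >> h.py <<'E'
def arm():
    b=snap('side');P=cloud(b)
    m=(P[...,2]>.05)&(P[...,2]<.061)&(P[...,0]>.57)&(P[...,0]<.60)&(abs(P[...,1]+.095)<.05)
    q=P[m];xs=[];
    for lo in np.arange(.572,.600,.004):
        s=q[(q[:,0]>=lo)&(q[:,0]<lo+.004)]
        if len(s)>3: xs.append((lo+.002,s[:,1].min(),s[:,1].max()))
    xs=np.array(xs); print('arm edges deg',np.degrees(np.arctan(np.polyfit(xs[:,0],xs[:,1],1)[0])),np.degrees(np.arctan(np.polyfit(xs[:,0],xs[:,2],1)[0])),'mid y',xs[:,1:].mean(1).round(4))
    h=(P[...,2]>.13)&(P[...,2]<.162)&(P[...,0]>.56)&(P[...,0]<.6)&(abs(P[...,1]+.095)<.04)
    r=cv2.minAreaRect((P[h][:,:2]*1000).astype(np.float32)); print('handle',r,P[h][:,2].max())
    p=(P[...,2]>.009)&(P[...,2]<.015)&(abs(P[...,0]-.57)<.12)&(abs(P[...,1]+.095)<.09)
    print('plate',cv2.minAreaRect((P[p][:,:2]*1000).astype(np.float32)))
E
python3 - <<'E'
from h import *
st(); arm()
E
```

```text
t 14.07 tcp [544.4 -94.9  97.4] az -102.78 z [ 5.e-04 -0.e+00 -1.e+00] F [-2.9  1.3  6.6] M [0.22 0.58 0.31] w 0.0133 g 79.6 j [-12.5   7.2 113.2   0.   59.5  90.3]
arm edges deg 1.0029430793673093 -1.142443117193457 mid y [-0.0971 -0.0962 -0.0956 -0.0974 -0.0964 -0.0969 -0.0964]
handle ((574.041259765625, -102.67853546142578), (14.118132591247559, 29.39844512939453), 78.58238220214844) 0.1585751376840594
plate ((574.1956787109375, -96.03170776367188), (151.25289916992188, 119.91547393798828), 0.5666609406471252)
```

Call:
{"name": "send_rows", "arguments": {"deltas": [{"wx": 0,"wy": 0,"wz": 0.03,"dx": 0,"dy": 0,"dz": 0,"jaw": -1},{"wx": 0,"wy": 0,"wz": 0,"dx": 0,"dy": 0,"dz": 0,"jaw": -1}]}}

```text
clock: 14.38
tcp_pos: [0.5444, -0.095, 0.0974]
tool_rot: [[0.969, -0.249, 0.0], [-0.249, -0.969, -0.0], [0.0, 0.0, -1.0]]
contact_force: [-4.2, 0.4, 6.0]
gripper_width: 0.0136
grasp_force: 79.6
```

```bash
python3 - <<'E'
from h import *
st(); arm()
E
```

```text
t 14.38 tcp [544.4 -95.   97.4] az -104.39 z [ 4.e-04 -3.e-04 -1.e+00] F [-4.2  0.4  6. ] M [0.2  0.52 0.43] w 0.0136 g 79.6 j [-12.5   7.2 113.2  -0.   59.5  91.9]
arm edges deg 1.2716461042513698 -0.7057002257147323 mid y [-0.096  -0.0968 -0.0959 -0.0951 -0.0952 -0.0963 -0.0964]
handle ((574.1513671875, -103.06488037109375), (14.675821304321289, 28.66357421875), 75.7964859008789) 0.15880097443487953
plate ((574.6992797851562, -95.83575439453125), (121.28703308105469, 150.0871124267578), 89.93501281738281)
```

The moment rises to 0.43 N m while the arm stays put at 0°, along the fixture x, so it is at the stop. I take the torsion off within the free play, open partly and retreat straight up.

Call:
{"name": "send_rows", "arguments": {"deltas": [{"wx": 0,"wy": 0,"wz": -0.06,"dx": 0,"dy": 0,"dz": -0.5,"jaw": -1},{"wx": 0,"wy": 0,"wz": 0,"dx": 0,"dy": 0,"dz": 0,"jaw": -0.2},{"wx": 0,"wy": 0,"wz": 0,"dx": 0,"dy": 0,"dz": 0,"jaw": -0.2},{"wx": 0,"wy": 0,"wz": 0,"dx": 0,"dy": 0,"dz": 0,"jaw": -0.2},{"wx": 0,"wy": 0,"wz": 0,"dx": 0,"dy": 0,"dz": 0,"jaw": -0.2}]}}

```text
clock: 15.05
tcp_pos: [0.5442, -0.095, 0.0966]
tool_rot: [[0.982, -0.191, -0.0], [-0.191, -0.982, 0.0], [-0.0, 0.0, -1.0]]
contact_force: [-0.0, 0.0, 0.7]
gripper_width: 0.0341
grasp_force: 0.0
```

```bash
python3 - <<'E'
from h import *
st(); arm()
E
```

```text
t 15.05 tcp [544.2 -95.   96.6] az -101.03 z [-1.e-04  0.e+00 -1.e+00] F [-0.   0.   0.7] M [-0.    0.01 -0.02] w 0.0341 g 0.0 j [-12.5   7.3 113.3  -0.   59.5  88.5]
arm edges deg -2.27687119528003 -1.070380415923513 mid y [-0.0969 -0.0954 -0.0948 -0.0979 -0.096  -0.0955 -0.0975]
handle ((569.9459228515625, -98.71430969238281), (20.61468505859375, 41.579830169677734), 48.45423889160156) 0.15763538524074006
plate ((574.6184692382812, -96.38371276855469), (150.33412170410156, 120.73738098144531), 0.21757856011390686)
```

Call:
{"name": "send_rows", "arguments": {"deltas": [{"wx": 0,"wy": 0,"wz": 0,"dx": 0,"dy": 0,"dz": -10,"jaw": -0.2},{"wx": 0,"wy": 0,"wz": 0,"dx": 0,"dy": 0,"dz": -25,"jaw": -0.2},{"wx": 0,"wy": 0,"wz": 0,"dx": 0,"dy": 0,"dz": -40,"jaw": -0.2},{"wx": 0,"wy": 0,"wz": 0,"dx": 0,"dy": 0,"dz": -40,"jaw": -0.2},{"wx": 0,"wy": 0,"wz": 0,"dx": 0,"dy": 0,"dz": 0,"jaw": -0.2}]}}

```text
clock: 15.72
tcp_pos: [0.5475, -0.0957, 0.2173]
tool_rot: [[0.982, -0.191, 0.009], [-0.191, -0.982, -0.002], [0.01, 0.0, -1.0]]
contact_force: [-0.4, 0.8, 0.3]
gripper_width: 0.0343
grasp_force: 0.0
```

Call:
{"name": "send_rows", "arguments": {"deltas": [{"wx": 0,"wy": 0,"wz": 0,"dx": -50,"dy": 0,"dz": 0,"jaw": -0.2},{"wx": 0,"wy": 0,"wz": 0,"dx": -50,"dy": 0,"dz": 0,"jaw": -0.2},{"wx": 0,"wy": 0,"wz": 0,"dx": 0,"dy": 0,"dz": 0,"jaw": -0.2}]}}

```text
clock: 16.1
tcp_pos: [0.4424, -0.075, 0.2103]
tool_rot: [[0.982, -0.191, -0.003], [-0.191, -0.982, 0.001], [-0.003, -0.0, -1.0]]
contact_force: [0.9, -0.6, -0.2]
gripper_width: 0.0341
grasp_force: 0.0
```

```bash
python3 - <<'E'
from h import *
st(); arm()
b=snap('side');a=snap('top')
for d in(a,b):
    print('-');blobs(d,.145,.165,near=(.5438,-.0955),rad=.06,mn=20);blobs(d,.091,.1,near=(.5438,-.0955),rad=.04,mn=10);blobs(d,.03,.042,near=(.62,-.096),rad=.07,mn=20);blobs(d,.095,.11,near=(.505,.187),rad=.07)
c1=cv2.resize(b['pixels'][150:230,210:310],(500,400)); c2=cv2.resize(a['pixels'][130:210,230:290],(300,400))
cv2.imwrite('pics/fin.png',np.hstack([c1,c2])[:,:,::-1])
E
```

```text
t 16.1 tcp [442.4 -75.  210.3] az -101.02 z [-3.e-03  7.e-04 -1.e+00] F [ 0.9 -0.6 -0.2] M [-0.03 -0.   -0.03] w 0.0341 g 0.0 j [-12.8 -10.2 117.7  -0.   72.7  88.2]
arm edges deg 0.7248738959437646 -10.57776465757914 mid y [-0.0971 -0.096  -0.0949 -0.0967 -0.0959 -0.0978 -0.0988]
handle ((575.2307739257812, -101.70549774169922), (14.441998481750488, 29.19682502746582), 79.08777618408203) 0.15914419269707752
plate ((574.7285766601562, -96.24983215332031), (120.73605346679688, 151.20712280273438), 89.53398132324219)
-
[265. 173.] 149 z 0.1548 [549.7 -95.7] [13.9 76. ] 79.7 mean [549.5 -95.8]
[259. 177.] 85 z 0.0956 [545.  -78.9] [17.2 46.5] 80.2 mean [545.1 -79.9]
[270. 179.] 79 z 0.0956 [ 539.9 -110.8] [17.  45.2] 80.2 mean [ 539.9 -109.7]
[253. 153.] 84 z 0.0389 [619.9 -60.6] [23.4 38.3] 0.2 mean [620.1 -60.8]
[276. 153.] 108 z 0.0387 [ 617.6 -129.6] [29.8 41.5] 0.3 mean [ 619.3 -129.2]
[162. 190.] 215 z 0.1031 [504.2 188.8] [119.5  13.8] 74.7 mean [504.2 188.6]
-
[252. 177.] 169 z 0.1545 [544.5 -95.9] [15.6 89. ] 79.6 mean [546.6 -98. ]
[250. 191.] 132 z 0.0956 [ 547.2 -104.1] [49.9 33.5] 17.5 mean [ 548.1 -105.1]
[270. 218.] 206 z 0.0382 [618.3 -96.4] [113.7  35.5] 89.5 mean [ 624.7 -103.6]
[306. 129.] 164 z 0.1023 [507.1 186.7] [118.3  17.7] 73.9 mean [506.9 184.6]
```

View pics/fin.png

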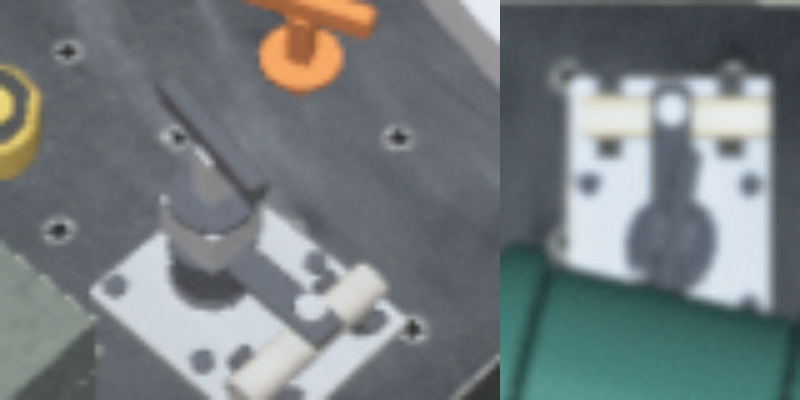

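The final view shows the key standing upright, with its collar seated on the head (top z 0.0956) and the arm along the fixture x over the bar. The bar and the stout key have not moved.

```bash
python3 -c "
from rig import robot
print(robot.job_done())"
```

```text
the job is handed in; nothing more can be done
None
```

The job is handed in: the slim key stands fully home in the socket and the clamp is turned to its stop over the bar. The bar and stout key did not move, the robot is clear of everything, and it took about 16 s of robot time. The first grip closed above the handle, because the fingertips sit about 30 mm short of the reported TCP. I corrected for that and gripped again.

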